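# Close a two-part plaster mould and swing the hold-down bar over it

## Robot

A 7-joint arm with a two-finger parallel gripper is mounted at the origin on the work surface. World frame = base frame: x ahead of the robot, y to its left, z up, the work surface at z = 0. Lengths are in m, angles in rad, forces in N, time in s.
With the tool pointing down it reaches from about 0.425 to 0.975 m from the base axis. Payload 16.7 kg.
Tool frame: the origin (TCP) lies on the centre line of the jaws, within the pads' length; the fingertips stand ctrl.tip_extent ahead of it and the grasp point (between the pads) lies 11 mm behind it (ctrl.tip_extent is the distance from the TCP to the fingertips, in m); z points along the fingers, y is the line along which they close (so a half turn about z gives the same grasp; the last joint's range is limited). The gripper opens to 85 mm and grips with 20 to 120 N. Pads are 22 mm wide; open, the fingers measure 114 mm over their backs; the gripper's body (76 mm by 85 mm) begins 54 mm behind the grasp point. The pads swing forward as they close: fully open they stand 13 mm farther back than shut.
Start: joints at [-0.149, 0.426, 0.074, 1.606, -0.034, 1.111, -0.067], TCP at [0.675, -0, 0.239] pointing down, gripper open.
Joint ranges: [-2.85, 2.85], [-0.5, 2.14], [-1.23, 1.37], [0.21, 2.46], [-1.02, 4.16], [0.16, 2.05], [-2.73, 2.73]. Speed limits (rad/s): [1.89, 1.89, 2.39, 2.39, 3.01, 3.01, 3.01].

## Interface

Orientations are given as a rotation vector (axis times angle).
In Python, from bench import readout, imaging, workorder, ctrl gives the robot as it stands.
- The arm moves only by the shell command python3 -m inch 'ROWS' [OPENING]. ROWS is text: rows parted by semicolons, each of 4 numbers parted by spaces: the shift along the tool's x, y, z in mm, then the turn about the tool's z in degrees. A call has 1 to 12 rows; each row is the pose to reach, as a shift and turn from the pose commanded when the call began, along the tool's axes at that moment; what a row does not reach only later rows make up. A row lasts 1/8 s, in which the tool goes at most 62.5 mm and 10.7 degrees, less where a joint would pass 70% of its speed; a pose out of reach is approached as far as the arm can. A call with a gripper value outside its range is refused whole. OPENING is the opening in per cent of the stroke, from 0 (shut) to 100 (fully open), set as the call begins (- or left out, the last holds). The fingers move at their own pace and stop on an object; the grip force is fixed at half the most. Time passes only in rows, so rows that repeat a pose let the fingers close. It gives the time, the measured TCP pose, the force, the opening and the grip force at its end, in the units of the state.
- readout.get_obs(): the state, without advancing time (a new reading comes with each control period).
- imaging.grab_frame(name): name is "scene" or "side" or "wrist"; returns a dict with "img" (480x640x3 uint8, red, green, blue), "z_map" (480x640 float32, m along the optical axis (not along the pixel's ray), 0 where there is no reading), "mtx" (3x3 intrinsics, pixels), "world_from_camera" (4x4, takes a point from camera to world coordinates). Camera axes: x right, y down, z forward; pixel columns grow to the right and rows downward; lengths in m; the calibration is good to about 2 mm. A picture is of the moment at which its call begins.
- workorder.job_done(): hands the job in; it is judged then, once.
The state is a dict: "clock": time; "joint_positions": joint angles; "joint_vel": joint speeds; "effort": joint torques, N m; "position": TCP position; "orientation": TCP orientation; "contact_force": force on the tool from outside, world axes, zero at the start; "moment": the same for the moment, N m; "opening": finger opening in m; "gripper_force": force on a finger pad.
Only numpy, scipy, OpenCV 4.12 (cv2) and the standard library are available. Lean on these libraries where they do the work, as an engineer would, in place of code of your own. Each camera call takes 0.05 s, during which the arm holds its last target. There are 200 camera calls.

## Task

Close the plaster casting mould: set the loose upper half gently on the lower half that is fixed on the plywood board, cut corner over cut corner and all sides flush. Then swing the steel hold-down bar fully across the top so that the upper half cannot lift when it is filled. Do not disturb the other plaster pieces, the jar or the brush.

Things in the scene. Friction and masses are not known exactly. Their poses are not given: they have to be found in the camera images.
- upper: loose upper half of the plaster mould, off-white: a block 96 mm (x) by 56 mm (y) by 44 mm high, about 0.28 kg, lying right side up on the table. Its (+x,+y) corner is cut off at 45 degrees (16 mm legs, full height); a 17 mm round pour hole goes through it from above, 30 mm from the centre towards -x. Origin: centre of the underside (of the full 96 x 56 outline). z up. It is easily gripped across its 56 mm width
- upper_corner (a point): middle of the cut corner's lower edge on the upper half: 40 mm in x, 20 mm in y from its origin, on the underside
- fixture: fixed plywood board 150 x 165 x 12 mm carrying the fixed lower half of the plaster mould and a steel post; z up, origin on the table below the lower half's centre. The lower half has the same 96 (x) x 56 (y) mm outline as the upper, the same cut (+x,+y) corner, is 40 mm high, its top face 52 mm above the table with a 61 x 31 mm recess 14 mm deep in it, centred 6 mm towards -x. The post (16 mm thick) stands 85 mm from the origin towards +y and carries the hold-down bar
- seat (a point): centre of the lower half's top face (full outline), 52 mm above the table: the upper half's origin belongs here, with the axes of upper and fixture parallel and in the same directions; axes as the fixture's
- seat_corner (a point): middle of the cut corner's upper edge on the lower half: 40 mm in x, 20 mm in y from the seat point; the upper half's corner point belongs here
- pivot (a point): the bar's vertical hinge axis on top of the post, at the height of the bar's underside: 99 mm above the table, 3 mm above the closed mould's top. A 20 mm cap on the axis stands to 121 mm
- holdbar (a joint): angle of the hold-down bar, a level steel flat bar 22 mm wide and 12 mm thick (underside at 99 mm, top at 111 mm). 0: fully across the mould against its stop, the bar pointing from the pivot along the fixture's -y; grows counter-clockwise from above to 2.0 rad; at pi/2 it points along the fixture's +x, clear of the mould. Friction (about 1 N at the handle) keeps it where it is left
- bar_handle (a point): point to grip on the bar's handle, an upright black round knob 16 mm thick and 40 mm tall (from 111 to 151 mm above the table), 130 mm from the pivot along the bar; the point lies on its axis 135 mm above the table; its z is up
- block: bystander: loose plaster cube, 70 mm, with a round recess in its top; origin under its centre
- cone: bystander: loose plaster frustum, 68 mm wide at the foot, 75 mm high; origin under its centre
- jar: bystander: loose jar, 64 mm wide and 80 mm high; origin under its centre
- brush: bystander: loose brush lying flat on the table
Mind the look-alikes: they are no part of the job. What is shaped like the upper but red is not meant.

How it is judged:
By the outcome, as a careful person would: the job done as asked, in the order asked, and still so for the second after the job is handed in, with the robot touching nothing.
It also fails if it takes over 58 s, if anything falls off the work surface, if the arm or the gripper's body presses on something with over 40 N, if the wrist force passes 120 N, or if a joint passes its speed limit or range.

## Working session

There is one attempt and no reset: what is moved stays moved. The work goes in short steps, Python scripts to look and compute and a shell command to move; the robot and the scene stay as the last step left them, time stands still between calls to the robot, and variables do not carry over. Pictures are saved under pics/ and viewed, at most 10 in all, crops included, and the job is handed in when it is done.

```bash
mkdir -p pics; cat > h.py <<'E'
import numpy as np,cv2
from bench import readout, imaging, workorder, ctrl
def grab(n,save=None):
    f=imaging.grab_frame(n)
    if save: cv2.imwrite('pics/'+save,cv2.cvtColor(f['img'],cv2.COLOR_RGB2BGR))
    return f
def cloud(f):
    z=f['z_map'];K=f['mtx'];v,u=np.mgrid[:480,:640]
    p=np.stack([(u-K[0,2])/K[0,0]*z,(v-K[1,2])/K[1,1]*z,z],-1)
    T=f['world_from_camera'];w=p@T[:3,:3].T+T[:3,3];w[z==0]=np.nan
    return w
def ray(f,u,v,h):
    K=f['mtx'];T=f['world_from_camera'];d=T[:3,:3]@np.linalg.inv(K)@[u,v,1];o=T[:3,3]
    return o+d*(h-o[2])/d[2]
E
python3 - <<'E'
from h import *
for n in('scene','side','wrist'):
    f=grab(n,n+'0.png');print(n,f['world_from_camera'].round(3).tolist(),f['mtx'][0,0]);np.save(n+'0.npy',f,allow_pickle=True)
o=readout.get_obs();print(o,ctrl.tip_extent)
a=[cv2.imread(f'pics/{n}0.png') for n in('scene','side')]
E
```

```text
scene [[-0.392, 0.557, -0.732, 1.301], [0.92, 0.247, -0.304, 0.348], [0.011, -0.793, -0.61, 0.746], [0.0, 0.0, 0.0, 1.0]] 475.6163433959242
side [[0.908, -0.261, 0.327, 0.232], [-0.419, -0.546, 0.725, -0.719], [-0.011, -0.796, -0.605, 0.724], [0.0, 0.0, 0.0, 1.0]] 520.7478577618537
wrist [[1.0, -0.0, -0.001, 0.676], [-0.0, -0.964, -0.265, 0.066], [-0.001, 0.265, -0.964, 0.373], [0.0, 0.0, 0.0, 1.0]] 396.45495191535764
{'clock': 0.15, 'joint_positions': array([-0.14949401,  0.42658553,  0.07392193,  1.60643044, -0.03407432,
        1.1108134 , -0.06711699]), 'joint_vel': array([ 3.03331713e-04, -1.43365746e-03,  7.89082826e-05, -3.20403950e-03,
       -2.44750836e-04, -5.55953382e-04, -1.16663183e-03]), 'effort': array([ 3.53649346e-03, -9.50319314e+01,  3.76378521e+00, -4.63760948e+01,
        1.94719800e-02,  7.75260734e-03, -7.80283835e-05]), 'position': array([ 6.74703714e-01, -7.35944078e-05,  2.38788369e-01]), 'orientation': array([-2.22112597e+00, -2.22089827e+00,  1.20146927e-03]), 'contact_force': array([-0.222168  ,  0.92742959, -1.02435841]), 'moment': array([ 0.02552093,  0.04181072, -0.02418045]), 'gripper_force': 0.0, 'opening': 0.08553829341328635} 0.008
```

View pics/scene0.png

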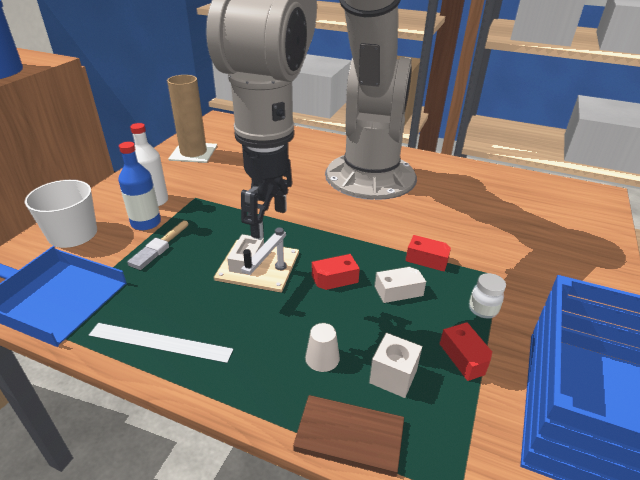

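View pics/side0.png

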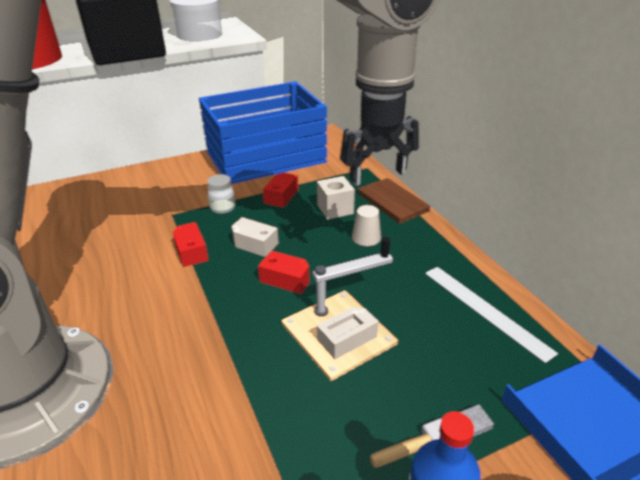

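The scene view shows the white upper at about (400,285) and the fixture with the lower half at (247,253). The post is at (280,235) and the knob at (248,258). The red look-alikes are at (335,272), (430,252) and (465,350). In the side view the bar points away from the lower half.

```bash
cat > m.py <<'E'
from h import *
for n in('scene','side'):
    f=np.load(n+'0.npy',allow_pickle=True).item();w=cloud(f);im=f['img'].astype(int)
    sat=im.max(2)-im.min(2)
    def rep(name,lo,hi,box,smax=60):
        m=(w[...,2]>lo)&(w[...,2]<hi)&(sat<smax)&(im.min(2)>90)
        b=np.zeros_like(m);b[box[1]:box[3],box[0]:box[2]]=1;m&=b
        p=w[m];
        if len(p)<10: print(n,name,len(p));return
        r=cv2.minAreaRect((p[:,:2]*1000).astype(np.float32))
        h=cv2.convexHull((p[:,:2]*1000).astype(np.float32));a=cv2.approxPolyDP(h,4,True)[:,0].round().astype(int).tolist()
        print(n,name,len(p),'z',np.median(p[:,2]).round(4),'rect',np.round(r[0],1),np.round(r[1],1),round(r[2],1),a)
    B={'scene':dict(up=(370,260,430,305),low=(222,228,272,278),),'side':dict(up=(225,212,282,260),low=(312,300,382,362))}[n]
    rep('up',.038,.050,B['up']);rep('low',.046,.058,B['low'])
    B2={'scene':(235,220,295,275),'side':(305,235,400,290)}[n]
    rep('bar',.105,.116,B2,60)
    b=w[B2[1]:B2[3],B2[0]:B2[2]];i=im[B2[1]:B2[3],B2[0]:B2[2]]
    k=b[(i.max(2)<60)&(b[...,2]>.115)&(b[...,2]<.16)];print('knob',len(k),np.nanmean(k,0),k[:,2].max() if len(k) else 0)
    k=b[(b[...,2]>.117)&(b[...,2]<.125)&(i.max(2)>60)];print('cap',len(k),np.nanmean(k,0))
a=cv2.imread('pics/scene0.png')[215:305,205:435];b=cv2.imread('pics/side0.png')[205:385,220:420]
a=cv2.resize(a,None,fx=3.2,fy=3.2,interpolation=3);b=cv2.resize(b,None,fx=1.7,fy=1.7,interpolation=3)
o=np.zeros((600,760,3),np.uint8);o[:a.shape[0],:a.shape[1]]=a;o[290:290+b.shape[0],:b.shape[1]]=b;
c=cv2.imread('pics/wrist0.png');c=cv2.resize(c,(400,300));o[295:595,355:755]=c
cv2.imwrite('pics/crop1.png',o)
E
python3 m.py
```

```text
scene up 734 z 0.0417 rect [489.7 222. ] [60.8 97.7] 37.2 [[538, 200], [483, 276], [453, 255], [446, 231], [494, 169]]
scene low 349 z 0.0496 rect [ 547.  -140.2] [98.6 58.4] 9.5 [[598, -160], [593, -128], [568, -110], [497, -120], [502, -167], [511, -176]]
scene bar 406 z 0.1085 rect [598.6 -59.3] [ 23.2 153.6] 87.2 [[675, -61], [673, -53], [532, -44], [522, -49], [540, -68], [669, -74]]
knob 100 [ 0.66659546 -0.06123262  0.13533797] 0.1504726379013942
cap 40 [ 0.54902451 -0.05637656  0.11917502]
side up 710 z 0.0458 rect [483.6 224.3] [ 60.7 101.5] 37.5 [[535, 202], [475, 282], [448, 257], [446, 227], [491, 169]]
side low 1059 z 0.0532 rect [ 537.7 -111.9] [ 97.8 111. ] 9.1 [[591, -159], [587, -117], [533, -59], [521, -58], [490, -118], [498, -174]]
side bar 734 z 0.1122 rect [592.5 -58.2] [ 25.9 155.1] 87.5 [[670, -68], [669, -61], [650, -49], [518, -44], [515, -65], [653, -74]]
knob 152 [ 0.65508245 -0.06498986  0.13906598] 0.1546887801290876
cap 80 [ 0.53668088 -0.0564567   0.1216321 ]
```

View pics/crop1.png

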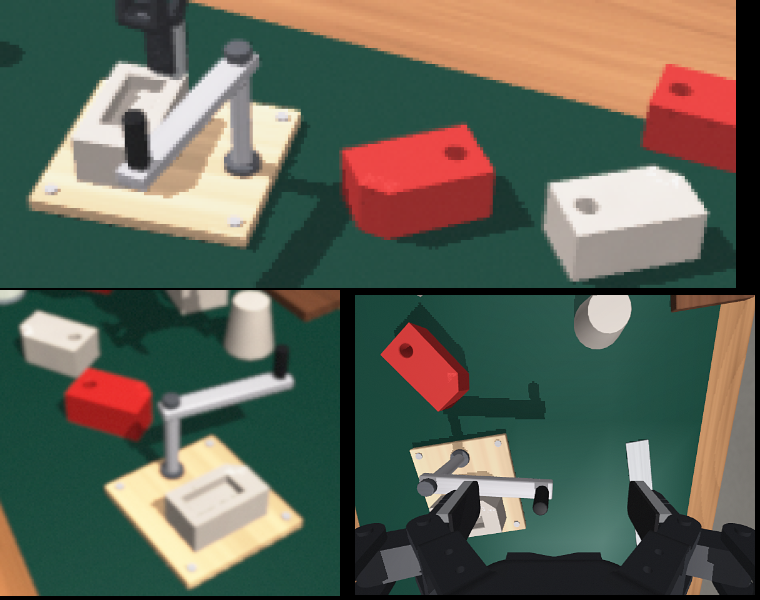

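Both views agree on the upper: yaw about 127°, centre about (487,223). The fixture's yaw is about 9°, and the bar stands at about 78°. I'll go above the upper for a close look.

```bash
python3 -m inch '45 -38 0 -8;90 -76 0 -16;135 -114 0 -24;180 -152 0 -32;223 -188 0 -37;223 -188 0 -37;223 -188 0 -37;223 -188 0 -37' 100
cat > w.py <<'E'
from h import *
import sys
from scipy.spatial.transform import Rotation as R
name,h=sys.argv[1],float(sys.argv[2])
f=grab('wrist',name+'.png');np.save(name+'.npy',f,allow_pickle=True);o=readout.get_obs()
Rm=R.from_rotvec(o['orientation']).as_matrix();print('tcp',(o['position']*1000).round(1),'toolx',np.degrees(np.arctan2(Rm[1,0],Rm[0,0])).round(2),'z',Rm[:,2].round(3),'F',o['contact_force'].round(1))
w=cloud(f);im=f['img'].astype(int);sat=im.max(2)-im.min(2)
m=((abs(w[...,2]-h)<.006)&(sat<70)&(im.min(2)>80)).astype(np.uint8)
n,l,s,c=cv2.connectedComponentsWithStats(m)
for i in range(1,n):
    if s[i,4]<300: continue
    cs,_=cv2.findContours((l==i).astype(np.uint8),cv2.RETR_EXTERNAL,cv2.CHAIN_APPROX_NONE)
    hp=max(cs,key=cv2.contourArea)[:,0]
    P=np.array([ray(f,u,v,h)[:2]*1000 for u,v in hp],np.float32)
    r=cv2.minAreaRect(P);a=cv2.approxPolyDP(cv2.convexHull(P),3,True)[:,0].round(1).tolist()
    print(s[i].tolist(),'z',np.median(w[l==i][:,2]).round(4),'rect',np.round(r[0],1),np.round(r[1],1),round(r[2],1),a)
E
python3 w.py w1 .044
```

```text
clock: 1.15
position: [0.4877, 0.2219, 0.2392]
orientation: [1.405, 2.81, -0.001]
contact_force: [0.1, -0.3, -0.6]
opening: 0.0856
gripper_force: 0.0
tcp [487.6 222.  239.1] toolx 126.87 z [-0. -0. -1.] F [-0.3 -0.5  0.1]
[402, 0, 73, 44, 512] z 0.0454 rect [474.1 384.9] [58.3 20.1] 16.8 [[499.1000061035156, 403.0], [443.70001220703125, 384.8999938964844], [456.20001220703125, 375.8999938964844], [475.0, 374.70001220703125], [492.29998779296875, 385.8999938964844]]
[285, 151, 68, 113, 6936] z 0.0433 rect [488.7 222.1] [55.8 96.1] 37.5 [[450.29998779296875, 252.1999969482422], [447.5, 231.0], [496.20001220703125, 167.5], [539.9000244140625, 201.3000030517578], [481.70001220703125, 276.79998779296875]]
[502, 263, 67, 59, 700] z 0.0441 rect [688.2 277.4] [70.4 10.5] 86.4 [[694.0, 312.29998779296875], [686.4000244140625, 310.0], [681.4000244140625, 245.0], [689.2000122070312, 242.10000610351562]]
[552, 307, 35, 33, 780] z 0.0403 rect [736.1 274.5] [30.6 30.5] 45.8 [[735.0999755859375, 294.0], [725.7000122070312, 284.5], [723.5999755859375, 269.1000061035156], [735.4000244140625, 255.10000610351562], [745.7999877929688, 262.79998779296875], [749.2999877929688, 277.0], [744.0, 288.20001220703125]]
```

View pics/w1.png

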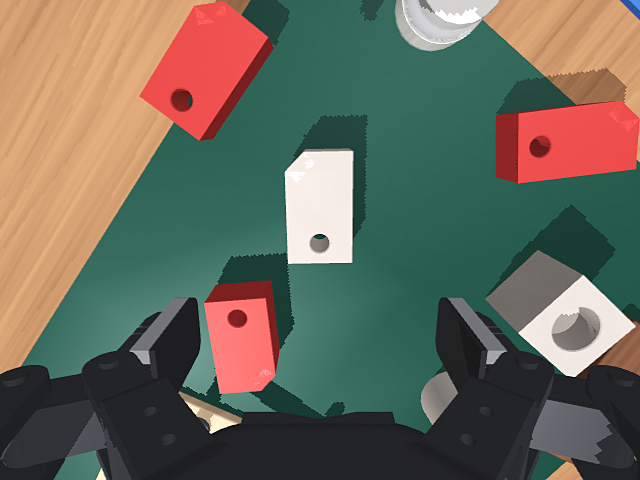

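The wrist view shows the white upper at pixels (287-352, 150-263), cut corner at upper left and hole at (319,243). It measures 55.8 x 96.1 mm, yaw 127.5°, centre (488.7,222.1). The fingers pass clear of the red piece, so I'll descend and grip.

```bash
python3 -m inch '-0.6 0.9 50 -0.6;-0.6 0.9 100 -0.6;-0.6 0.9 150 -0.6;-0.6 0.9 190 -0.6;-0.6 0.9 210 -0.6;-0.6 0.9 222 -0.6;-0.6 0.9 222 -0.6;-0.6 0.9 222 -0.6'; python3 -m inch '0 0 0 0;0 0 0 0;0 0 0 0;0 0 0 0;0 0 0 0;0 0 0 0;0 0 0 0;0 0 0 0' 40
```

```text
clock: 2.2
position: [0.4887, 0.2232, 0.0182]
orientation: [1.387, 2.818, 0.002]
contact_force: [-0.1, -0.0, -0.1]
opening: 0.0853
gripper_force: 0.0
clock: 3.2
position: [0.4884, 0.2232, 0.0181]
orientation: [1.387, 2.818, 0.001]
contact_force: [-1.2, -2.0, 9.3]
opening: 0.0552
gripper_force: 62.8
```

```bash
python3 -m inch '0 0 -10 0;0 0 -30 0;0 0 -70 0;0 0 -120 0;0 0 -170 0;0 0 -200 0;0 0 -200 0'; python3 -m inch '-28 -25 0 10;-56 -50 0 20;-84 -75 0 30;-112 -100 0 40;-140 -125 0 50;-168 -150 0 60;-196 -175 0 70;-224 -200 0 80;-252 -227 0 90;-281 -254 0 100;-281 -254 0 110;-281 -254 0 118'; python3 -m inch '0 0 0 0;0 0 0 0;0 0 0 0;0 0 0 0'; python3 w.py w2 .052
```

```text
clock: 4.08
position: [0.4888, 0.2235, 0.2199]
orientation: [1.386, 2.816, 0.005]
contact_force: [-0.5, 0.1, -3.8]
opening: 0.0548
gripper_force: 64.9
clock: 5.58
position: [0.4572, -0.1549, 0.2161]
orientation: [-3.131, -0.253, 0.003]
contact_force: [0.1, 0.5, -3.2]
opening: 0.0553
gripper_force: 64.8
clock: 6.08
position: [0.4582, -0.1545, 0.2173]
orientation: [-3.13, -0.264, 0.0]
contact_force: [-0.2, 0.3, -4.2]
opening: 0.0551
gripper_force: 64.8
tcp [ 458.2 -154.5  217.3] toolx 9.64 z [-0.  0. -1.] F [-0.3  0.3 -3.1]
[278, 23, 81, 143, 7085] z 0.0513 rect [ 545.6 -140.3] [95.8 55.9] 9.3 [[591.0, -121.19999694824219], [572.9000244140625, -108.0], [494.6000061035156, -120.69999694824219], [503.1000061035156, -175.1999969482422], [596.9000244140625, -159.6999969482422]]
```

View pics/w2.png

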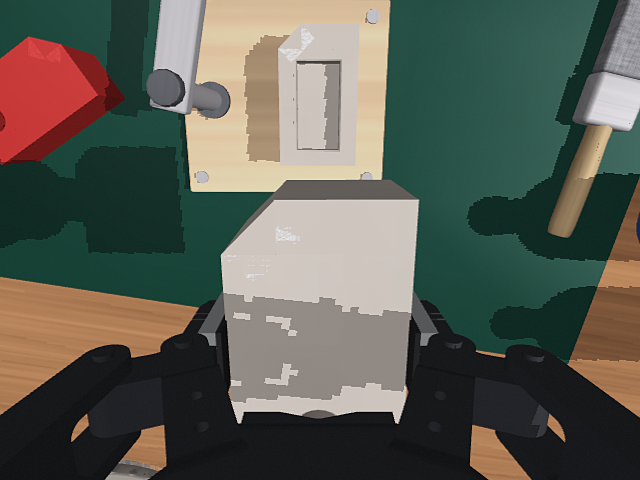

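The wrist view shows the lower half at (278-358, 23-165), rect 95.8 x 55.9, centre (545.6,-140.3), yaw 9.3°. The held upper is at (222-418, 200-420), cut corner at left front, on the same side as the lower's cut. Next I'll measure the upper's pose in the hand.

```bash
cat > hand.py <<'E'
from h import *
import sys
f=np.load(sys.argv[1]+'.npy',allow_pickle=True).item();h=float(sys.argv[2]);tcp=np.array([float(x) for x in sys.argv[3:5]]);th=np.radians(float(sys.argv[5]))
w=cloud(f);im=f['img'].astype(int)
m=((abs(w[...,2]-h)<.008)&(im.min(2)>80)).astype(np.uint8);m[425:]=0
cs,_=cv2.findContours(m,cv2.RETR_EXTERNAL,cv2.CHAIN_APPROX_NONE);c=max(cs,key=cv2.contourArea)
print('z',np.median(w[m>0][:,2]))
P=np.array([ray(f,u,v,h)[:2]*1000 for u,v in c[:,0]])-tcp
X=np.array([np.cos(th),np.sin(th)]);Y=np.array([np.sin(th),-np.cos(th)])  # tool axes
Q=np.stack([P@X,P@Y],1).astype(np.float32)
print(cv2.approxPolyDP(cv2.convexHull(Q),2,True)[:,0].round(1).tolist())
for nm,s in(('left',(Q[:,1]<-22)&(abs(Q[:,0]-19)<11)),('right',(Q[:,1]>22)&(abs(Q[:,0]-25)<19)),('front',(Q[:,0]>42)&(abs(Q[:,1]-8)<16))):
    if s.sum()<5: print(nm,'few');continue
    vx,vy,x,y=cv2.fitLine(Q[s],cv2.DIST_HUBER,0,.01,.01).ravel();print(nm,s.sum(),'pt',x.round(1),y.round(1),'ang',np.degrees(np.arctan2(vy,vx)).round(2))
E
python3 hand.py w2 .2432 458.2 -154.5 9.64
```

```text
z 0.24237383073139596
[[49.099998474121094, 27.799999237060547], [8.100000381469727, 36.79999923706055], [-24.700000762939453, 26.5], [-24.600000381469727, -25.100000381469727], [8.100000381469727, -35.5], [32.900001525878906, -26.899999618530273], [49.900001525878906, -9.899999618530273]]
left 126 pt 17.3 -28.1 ang 8.53
right 193 pt 22.5 28.9 ang -3.45
front 119 pt 49.7 1.7 ang -89.92
```

```bash
python3 - <<'E'
from h import *
for n in('w1','w2','scene0','side0'):
    f=np.load(n+'.npy',allow_pickle=True).item();w=cloud(f);i=f['img'].astype(int)
    m=(i[...,1]>i[...,0]+15)&(i[...,1]>=i[...,2])&(abs(w[...,2])<.02)
    p=w[m];c=np.linalg.lstsq(np.c_[p[:,:2]-p[:,:2].mean(0),np.ones(len(p))],p[:,2],rcond=None)[0]
    T=f['world_from_camera']
    print(n,m.sum(),'slope deg',np.degrees(c[:2]).round(2),'z mm',(c[2]*1000).round(1),'at',p.mean(0)[:2].round(3),'cam',T[:3,3].round(4),'cx',T[:2,0].round(3))
E
```

```text
w1 131213 slope deg [ 0.01 -0.02] z mm -0.0 at [0.525 0.218] cam [0.4483 0.275  0.3731] cx [0.8 0.6]
w2 112031 slope deg [ 0.01 -0.02] z mm -0.1 at [ 0.491 -0.175] cam [ 0.5251 -0.1438  0.3512] cx [ 0.167 -0.986]
scene0 51543 slope deg [0.01 0.01] z mm -1.6 at [0.678 0.046] cam [1.3013 0.3475 0.7457] cx [-0.392  0.92 ]
side0 55466 slope deg [-0.05  0.09] z mm 2.3 at [ 0.582 -0.117] cam [ 0.232  -0.7193  0.724 ] cx [ 0.908 -0.419]
```

```bash
sed -i 's/<.008)/<.002)/' hand.py; python3 hand.py w2 .2424 458.2 -154.5 9.64; python3 hand.py w1 .044 487.6 222.0 126.87
```

```text
z 0.2423769589360638
[[48.70000076293945, -11.399999618530273], [48.400001525878906, 28.600000381469727], [-25.299999237060547, 26.700000762939453], [-25.299999237060547, -25.299999237060547], [32.599998474121094, -27.100000381469727]]
left 69 pt 17.0 -27.1 ang -0.98
right 121 pt 25.6 28.4 ang 0.34
front 117 pt 48.7 11.5 ang 89.92
z 0.04340287942528448
[[47.400001525878906, 28.100000381469727], [-47.900001525878906, 29.399999618530273], [-48.79999923706055, -25.799999237060547], [31.299999237060547, -26.700000762939453], [46.599998474121094, -11.699999809265137]]
left 26 pt 21.9 -26.9 ang 1.27
right 47 pt 25.4 28.1 ang 0.52
front 39 pt 47.0 7.8 ang 88.06
```

```bash
python3 -m inch '30 0 0 0.3;60 0 0 0.3;88 0 0 0.3;88 0 40 0.3;88 0 80 0.3;88 0 115 0.3;88 0 130 0.3;88 0 132 0.3;88 0 132 0.3;88 0 132 0.3;88 0 132 0.3'; python3 - <<'E'
from h import *
from scipy.spatial.transform import Rotation as R
o=readout.get_obs();M=R.from_rotvec(o['orientation']).as_matrix();print((o['position']*1000).round(2),np.degrees(np.arctan2(M[1,0],M[0,0])))
for n,b in(('scene',(190,190,330,300)),('side',(270,250,410,370))):
    f=grab(n);np.save(n+'1.npy',f,allow_pickle=True)
    a=f['img'][b[1]:b[3],b[0]:b[2],::-1];a=cv2.resize(a,None,fx=4 if n=='scene' else 4,fy=4,interpolation=3)[:,:560];cv2.imwrite('pics/'+n+'1.png',a)
a=cv2.imread('pics/scene1.png');b=cv2.imread('pics/side1.png');c=np.hstack([a[40:440,100:500],b[40:440,80:480]]);cv2.imwrite('pics/c2.png',c)
E
```

```text
clock: 7.5
position: [0.5454, -0.1399, 0.0861]
orientation: [3.131, 0.255, 0.002]
contact_force: [0.9, -0.1, -3.2]
opening: 0.0555
gripper_force: 64.7
[ 545.41 -139.92   86.08] 9.30173223719132
```

View pics/c2.png

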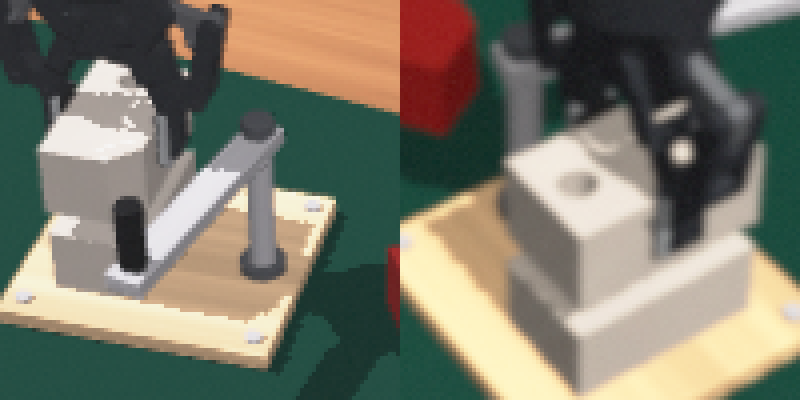

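Both crops show the upper right over the lower half, cut over cut, with the bar clear at right. I'll lower it gently.

```bash
python3 -m inch '0 0 4 0;0 0 8 0;0 0 11 0;0 0 13 0;0 0 13.5 0;0 0 13.5 0;0 0 13.5 0'; python3 -m inch '0 0 0.5 0;0 0 1 0;0 0 1 0'; python3 -m inch '0 0 0.5 0;0 0 0.5 0;0 0 0.5 0'
```

```text
clock: 8.48
position: [0.5451, -0.1399, 0.0719]
orientation: [-3.131, -0.255, -0.0]
contact_force: [0.6, -0.5, -3.7]
opening: 0.0549
gripper_force: 64.7
clock: 8.85
position: [0.545, -0.1399, 0.0708]
orientation: [-3.131, -0.255, 0.0]
contact_force: [-0.6, 0.1, -3.2]
opening: 0.0552
gripper_force: 64.7
clock: 9.22
position: [0.545, -0.1399, 0.0703]
orientation: [-3.131, -0.255, 0.0]
contact_force: [-0.8, 0.5, -3.3]
opening: 0.0552
gripper_force: 64.7
```

```bash
python3 -m inch '0 0 0.4 0;0 0 0.4 0;0 0 0.4 0'; python3 -m inch '0 0 0.4 0;0 0 0.4 0;0 0 0.4 0'
```

```text
clock: 9.6
position: [0.545, -0.1399, 0.0702]
orientation: [-3.131, -0.255, -0.0]
contact_force: [-3.0, 1.8, 6.1]
opening: 0.0555
gripper_force: 65.7
clock: 9.98
position: [0.545, -0.1399, 0.0702]
orientation: [-3.131, -0.255, -0.0]
contact_force: [-5.7, 2.6, 12.9]
opening: 0.0553
gripper_force: 67.0
```

Contact at the expected height. I'll relax, release, rise and look.

```bash
python3 -m inch '0 0 -0.6 0;0 0 -0.6 0;0 0 -0.6 0'; python3 -m inch '0 0 0 0;0 0 0 0;0 0 0 0;0 0 0 0;0 0 0 0;0 0 0 0' 95;  python3 -m inch '0 0 -20 0;0 0 -50 0;0 0 -100 0;0 0 -147 0;-45 0 -147 0;-90 0 -147 0;-90 0 -147 0;-90 0 -147 0;-90 0 -147 0'; python3 w.py w3 .096; python3 - <<'E'
from h import *
f=np.load('w3.npy',allow_pickle=True).item();w=cloud(f);i=f['img'].astype(int)
# lower-half outlines still visible: points 40..50mm high near faces; bar points
for nm,lo,hi in(('low',.015,.049),('up',.056,.092)):
    m=(w[...,2]>lo)&(w[...,2]<hi)&(abs(w[...,0]-.545)<.07)&(abs(w[...,1]+.14)<.05)
    p=w[m][:,:2]*1000-[545.6,-140.3];t=np.radians(9.3);q=p@np.array([[np.cos(t),-np.sin(t)],[np.sin(t),np.cos(t)]])
    print(nm,len(q),[(a,np.percentile(q[:,a],[2,50,98]).round(1).tolist()) for a in(0,1)] if len(q) else '')
m=(abs(w[...,2]-.111)<.004)&(i.min(2)>60)
p=(w[m][:,:2]*1000).astype(np.float32);print('bar',len(p),cv2.minAreaRect(p))
E
```

```text
clock: 10.35
position: [0.5451, -0.1399, 0.0702]
orientation: [-3.131, -0.255, -0.0]
contact_force: [-2.5, 0.6, 4.1]
opening: 0.0555
gripper_force: 65.8
clock: 11.1
position: [0.545, -0.1399, 0.0701]
orientation: [-3.131, -0.255, 0.0]
contact_force: [0.8, -0.2, 0.9]
opening: 0.0811
gripper_force: 0.0
clock: 12.22
position: [0.457, -0.1542, 0.2171]
orientation: [3.131, 0.256, 0.0]
contact_force: [-0.1, -0.1, -0.5]
opening: 0.0812
gripper_force: 0.0
tcp [ 456.9 -154.2  217. ] toolx 9.33 z [-0. -0. -1.] F [0.6 0.  0.3]
[270, 2, 97, 168, 14496] z 0.0953 rect [ 545.7 -140.5] [95.  55.8] 9.3 [[590.5999755859375, -121.0999984741211], [572.5999755859375, -107.80000305175781], [494.29998779296875, -120.69999694824219], [503.29998779296875, -175.39999389648438], [597.0, -160.10000610351562]]
low 393 [(0, [-36.4, -29.7, -22.3]), (1, [-8.1, -0.4, 8.0])]
up 127 [(0, [-38.4, -35.5, -22.6]), (1, [-8.6, 0.3, 8.2])]
bar 3377 ((550.3955688476562, -57.87227249145508), (22.488195419311523, 60.7819709777832), 86.7403793334961)
```

View pics/w3.png

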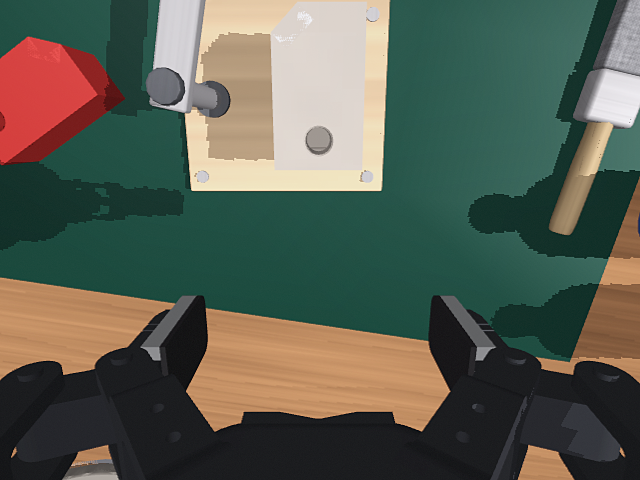

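The upper sits flush: centre (545.7,-140.5), yaw 9.3°, against the lower's (545.6,-140.3), 9.3°. The bar hub is at (165,87). The bar's world angle is -3.3°, which puts the knob at about (661.7,-63.9). I'll go above the knob with tool x pointing at the pivot.

```bash
python3 -m inch '40 -10 0 -10.5;80 -20 0 -21;120 -30 0 -31.5;160 -41 0 -42;195 -50 0 -52.5;217 -56 0 -63;217 -56 0 -73.5;217 -56 0 -84;217 -56 0 -94.5;217 -56 0 -105;217 -56 0 -115.5;217 -56 0 -126' 60; python3 -m inch '0 0 0 -10.5;0 0 0 -21;0 0 0 -31.5;0 0 0 -41.4;0 0 0 -41.4;0 0 0 -41.4;0 0 0 -41.4'; python3 - <<'E'
from h import *
from scipy.spatial.transform import Rotation as R
f=grab('wrist','w4.png');o=readout.get_obs();M=R.from_rotvec(o['orientation']).as_matrix();print((o['position']*1000).round(2),np.degrees(np.arctan2(M[1,0],M[0,0])),o['joint_positions'].round(2))
w=cloud(f)
m=(w[...,2]>.146)&(w[...,2]<.155)&(abs(w[...,0]-.66)<.04)&(abs(w[...,1]+.064)<.04);p=(w[m][:,:2]*1000).astype(np.float32)
print(len(p),cv2.minEnclosingCircle(p) if len(p) else '')
E
```

```text
clock: 13.78
position: [0.6616, -0.0638, 0.2164]
orientation: [-1.185, -2.908, 0.0]
contact_force: [0.3, 0.8, -0.5]
opening: 0.0511
gripper_force: 0.0
clock: 14.65
position: [0.6614, -0.064, 0.217]
orientation: [-0.094, -3.14, -0.0]
contact_force: [0.0, -0.4, -0.6]
opening: 0.0514
gripper_force: 0.0
[661.36 -63.94 217.07] 176.60650839002486 [ 0.21  0.44 -0.28  1.64  0.13  1.08  1.4 ]
670 ((661.5802612304688, -63.571449279785156), 8.109356880187988)
```

View pics/w4.png

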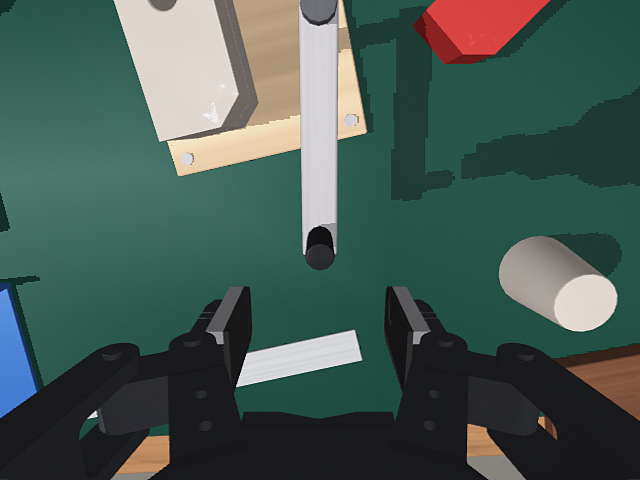

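The wrist view shows the knob at (320,257), centred between the jaws, and the bar running up to the cap at (320,8). I'll lower, cage the knob and swing in arcs.

```bash
python3 -m inch '0 0 40 0;0 0 75 0;0 0 91 0;0 0 91 0;0 0 91 0' ; python3 -m inch '0 0 0 0;0 0 0 0;0 0 0 0;0 0 0 0;0 0 0 0' 23; python3 -m inch '0.3 -9.1 0 4;1.3 -18.1 0 8;2.8 -27 0 12;5 -35.8 0 16;7.8 -44.5 0 20;11.2 -52.9 0 24;15.2 -61 0 28;19.8 -68.9 0 32;24.8 -76.4 0 36;30.4 -83.6 0 40;36.5 -90.4 0 44;43 -96.6 0 48'; python3 -m inch '0.3 -9.1 0 4;1.3 -18.1 0 8;2.8 -27 0 12;5 -35.8 0 16;7.8 -44.5 0 20;10.3 -50.8 0 23;12.8 -56.5 0 25.8;15.2 -61 0 28;15.2 -61 0 28;15.2 -61 0 28'
```

```text
clock: 15.32
position: [0.6621, -0.0641, 0.1275]
orientation: [0.091, 3.139, -0.0]
contact_force: [0.5, -0.2, 0.1]
opening: 0.0513
gripper_force: 0.0
clock: 15.95
position: [0.6613, -0.0641, 0.1261]
orientation: [-0.091, -3.14, -0.0]
contact_force: [0.2, 0.6, -0.3]
opening: 0.0194
gripper_force: 0.0
clock: 17.45
position: [0.6127, -0.1581, 0.1261]
orientation: [-1.363, -2.831, -0.0]
contact_force: [0.7, 1.8, 0.2]
opening: 0.0197
gripper_force: 0.5
clock: 18.7
position: [0.5558, -0.1842, 0.1261]
orientation: [-2.004, -2.42, -0.0]
contact_force: [-0.4, 0.0, -0.3]
opening: 0.02
gripper_force: 0.0
```

```bash
python3 -m inch '0 -1 0 0.4;0 -2 0 0.9;0 -3 0 1.3;0 -3 0 1.3;0 -3 0 1.3'; python3 -m inch '0 -1 0 0.4;0 -2 0 0.9;0 -2 0 0.9;0 -2 0 0.9'; python3 -m inch '0 -0.5 0 0;0 -1 0 0;0 -1 0 0;0 -1 0 0'
```

```text
clock: 19.32
position: [0.5527, -0.185, 0.1261]
orientation: [-2.032, -2.396, 0.0]
contact_force: [-0.4, -0.8, 0.4]
opening: 0.0195
gripper_force: 0.0
clock: 19.82
position: [0.5507, -0.1852, 0.1261]
orientation: [-2.051, -2.38, 0.0]
contact_force: [0.4, -0.6, 0.4]
opening: 0.0199
gripper_force: 0.0
clock: 20.32
position: [0.5503, -0.1853, 0.1262]
orientation: [2.05, 2.38, 0.001]
contact_force: [5.7, -0.2, -3.0]
opening: 0.0196
gripper_force: 2.5
```

```bash
python3 -m inch '0 -0.7 0 0;0 -0.7 0 0;0 -0.7 0 0';  python3 -m inch '0 2.2 0 0;0 2.2 0 0;0 2.2 0 0'; python3 -m inch '0 0 0 0;0 0 0 0;0 0 0 0;0 0 0 0' 60; python3 -m inch '0 0 -40 0;0 0 -90 0;0 0 -90 0;0 0 -90 0;0 0 -90 0'; python3 - <<'E'
from h import *
f=grab('wrist','w5.png');w=cloud(f);i=f['img']
m=(w[...,2]>.146)&(w[...,2]<.155)&(abs(w[...,0]-.553)<.03)&(abs(w[...,1]+.185)<.03);p=(w[m][:,:2]*1000).astype(np.float32)
c=cv2.minEnclosingCircle(p);print('knob',c,'world ang',np.degrees(np.arctan2(c[0][1]+56.4,c[0][0]-531.9)),'want -80.7')
m=(abs(w[...,2]-.096)<.003)&(i.min(2)>80)&(abs(w[...,0]-.545)<.08)&(abs(w[...,1]+.14)<.06)
print('upper',cv2.minAreaRect((w[m][:,:2]*1000).astype(np.float32)))
print(readout.get_obs()['contact_force'])
E
```

```text
clock: 20.7
position: [0.5502, -0.1853, 0.1262]
orientation: [2.049, 2.379, 0.002]
contact_force: [8.4, 0.1, -6.2]
opening: 0.0193
gripper_force: 4.4
clock: 21.08
position: [0.551, -0.1852, 0.1261]
orientation: [-2.051, -2.379, 0.0]
contact_force: [0.5, -0.6, -0.0]
opening: 0.0197
gripper_force: 0.0
clock: 21.58
position: [0.5512, -0.1852, 0.1261]
orientation: [-2.051, -2.38, 0.0]
contact_force: [0.9, 0.2, -0.5]
opening: 0.0516
gripper_force: 0.0
clock: 22.2
position: [0.5507, -0.185, 0.215]
orientation: [-2.05, -2.379, 0.001]
contact_force: [-0.3, 0.5, -0.2]
opening: 0.0512
gripper_force: 0.0
knob ((552.8933715820312, -184.4599609375), 8.072271347045898) world ang -80.69008798773922 want -80.7
upper ((545.60205078125, -140.84837341308594), (96.42798614501953, 56.01974105834961), 9.06109619140625)
[ 0.61215553  0.29604618 -0.44068605]
```

View pics/w5.png

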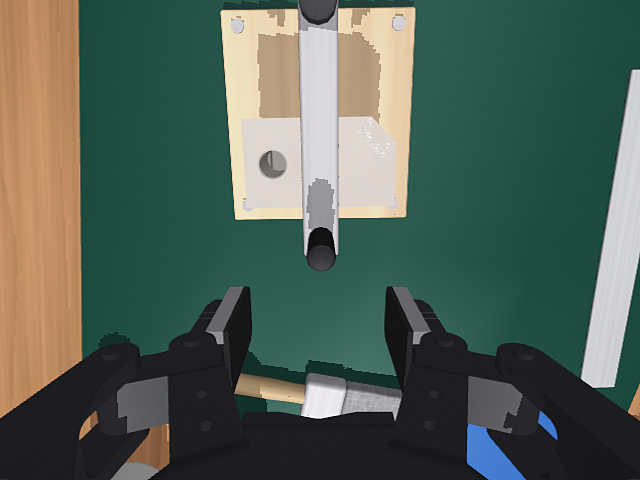

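The bar lies fully across the mould, from (320,8) to the knob at (321,257), at -80.69° against -80.7° wanted. The upper is still flush, so I'm handing in.

```bash
python3 -c "
from bench import workorder;print(workorder.job_done())"
```

```text
the job is handed in; nothing more can be done
None
```

The mould is closed and handed in: the upper half sits flush on the lower half, cut corner over cut corner (within about 0.5 mm), the hold-down bar is fully across against its stop, and the arm stayed clear of the other pieces, finishing at about 22 s.

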